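# Hand-stroke the sample shuttle, then load it

## Task

Check the sample shuttle before use: lay the red pen that is in the carriage's way in the beige instrument tray, then slide the empty carriage slowly through its full travel (the orange tab is its handle), first hard up to its right-hand stop and then all the way to its left-hand stop. With the carriage at the left stop, set the slide tray on it so that all four corner pins drop into the sockets, keeping it level, and then run the loaded carriage slowly back to the right-hand stop and leave it there. Leave the two bottles standing where they are.

Things in the scene. Friction and masses are not known exactly. Their poses are not given: they have to be found in the camera images.
- shuttle: fixed twin-rail linear slide on an aluminium base plate 90 x 290 x 12 mm; origin at the centre of its underside on the worktop. Its y axis runs along the rails, towards the left-hand stop as the robot sees it; its -x side faces the robot. The two steel rails (12 mm wide, at x = +-32 mm) have their tops at z = 22 mm; black end blocks 84 mm wide and 38 mm high stand at y = +-133 mm (16 mm thick)
- carriage (a joint): position in m of the blue carriage along the shuttle's +y: -0.075 at the right-hand stop, 0 in the middle, +0.075 at the left-hand stop. Moves against about 2.5 N of friction plus a little damping, and stays where it is left
- carriage_bed (a point): centre of the top face of the carriage's bed, 44 mm above the worktop; axes as the shuttle's. The blue bed is 96 (x) x 100 (y) mm, 10 mm thick, with four square sockets 12 x 12 mm right through it, about 9.5 mm deep in use, at x = +-36, y = +-42 mm, slightly chamfered
- carriage_tab (a point): top centre of the carriage's upright orange grip tab: 16 mm wide along the rails (y), 10 mm thick in x, its top 80 mm above the worktop, 82 mm in front (-x) of the bed centre; it rises 38 mm above a blue 40 mm wide apron whose top is 42 mm above the worktop. Pinch it from above with the fingers closing along the rails
- slide_tray: loose white tray, 96 (x) x 100 (y) mm, 0.15 kg, two glass slides fixed in it; origin under its centre at pin-tip level (starts standing on its pins). Tapered pins, 8 mm diameter, 9 mm long, at x = +-36, y = +-42 mm; plate z = 9 to 14 mm, rim to 19 mm. Fits either way by a half turn, not a quarter turn; seated, the plate rests on the bed and the origin is 9 mm below carriage_bed
- tray_fin (a point): top centre of the slide tray's grey lifting fin, 49 mm above its origin: 50 mm long in the tray's x, 12 mm thick in y, standing 35 mm above the plate. Lift the tray by it. A tall microscope stands behind and to the left of the tray: between the arm's start and the work, go round in front of it
- pen: loose red marker pen, about 122 mm long (its y axis) and 13 mm thick, 14 g; origin at the middle of its underside. It starts lying across the two rails between the carriage and the right-hand stop
- instrument_tray: loose shallow beige tray, 100 (x) x 200 (y) mm, 20 mm high outside, floor 3 mm thick, walls 2 mm, 0.3 kg; origin at the centre of its underside
- fixative: bystander: white bottle with green cap, 54 mm diameter, 122 mm high, origin at the centre of its underside
- stain_b: bystander: dark red bottle with white cap, 48 mm diameter, 106 mm high, origin at the centre of its underside

How it is judged:
On the way, in this order (a step that is already met when the one before it is completed fails the run):
1. the pen lies flat in the instrument tray, released (x of pen in the frame of instrument_tray between -0.045 and 0.045 m and y of pen in the frame of instrument_tray between -0.05 and 0.05 m and height (world z) of pen below 0.014 m and contact force between the fingers and pen below 0.1 N and linear speed of pen below 0.03 m/s), for 0.2 s.
2. the empty carriage reaches its right-hand stop (value of joint carriage below -0.072 m), for 0.1 s.
3. the empty carriage reaches its left-hand stop (value of joint carriage above 0.072 m and contact force between slide_tray and shuttle below 0.05 N), for 0.1 s.
4. the slide tray sits on the carriage at the left stop, all four pins in the sockets, let go (horizontal distance between slide_tray and carriage_bed below 0.006 m and z of slide_tray in the frame of carriage_bed below -0.0065 m and angle between the x axis of slide_tray and the x axis of carriage_bed, either way round below 0.12 rad and angle between slide_tray's own z axis and vertical below 0.05 rad and contact force between the fingers and slide_tray below 0.1 N and value of joint carriage above 0.065 m), for 0.2 s.
5. the loaded carriage reaches the right-hand stop (value of joint carriage below -0.072 m and horizontal distance between slide_tray and carriage_bed below 0.006 m and z of slide_tray in the frame of carriage_bed below -0.0065 m and angle between the x axis of slide_tray and the x axis of carriage_bed, either way round below 0.12 rad and angle between slide_tray's own z axis and vertical below 0.05 rad and contact force between the fingers and slide_tray below 0.1 N), for 0.1 s.
At the end, for the whole second after the job is handed in: The carriage is at rest within 3 mm of its right-hand stop, the slide tray is on it with all four pins in the sockets (plate down on the bed within about 2.5 mm, level within 3 degrees), and the pen lies flat in the instrument tray; all released (all of step 1 and all of step 5 and velocity of joint carriage between -0.02 and 0.02 m/s and linear speed of slide_tray below 0.02 m/s); the robot touches nothing.
It fails at once if the carriage is flung along: faster than 0.4 m/s (velocity of joint carriage above 0.4 m/s or velocity of joint carriage below -0.4 m/s).
It fails at once if the slide tray is tipped more than 25 degrees (angle between slide_tray's own z axis and vertical above 0.44 rad).
It fails at once if the green-capped bottle is tipped over or pushed more than 3 cm (distance of fixative from where it was at the start of the episode above 0.03 m or angle between fixative's own z axis and vertical above 0.5 rad).
It fails at once if the red bottle is tipped over or pushed more than 3 cm (distance of stain_b from where it was at the start of the episode above 0.03 m or angle between stain_b's own z axis and vertical above 0.5 rad).
It also fails if it takes over 72 s, if anything falls off the work surface, if the arm or the gripper's body presses on something with over 40 N, if the wrist force passes 120 N, or if a joint passes its speed limit or range.

## Robot

A 6-joint arm with a two-finger parallel gripper is mounted at the origin on a cart in front of the work surface, level with it; the furniture and walls round the work are solid. World frame = base frame: x ahead of the robot, y to its left, z up, the work surface at z = 0. Lengths are in m, angles in rad, forces in N, time in s.
With the tool pointing down it reaches from about 0.275 to 0.725 m from the base axis. Payload 5.6 kg.
Tool frame: the origin (TCP) lies at the very end of the fingers, on their centre line; the grasp point (between the pads) lies 19 mm behind it; z points along the fingers, y is the line along which they close (so a half turn about z gives the same grasp; the last joint's range is limited). The gripper opens to 85 mm and grips with 20 to 120 N. Pads are 22 mm wide; open, the fingers measure 114 mm over their backs; the gripper's body (76 mm by 85 mm) begins 54 mm behind the grasp point. The pads swing forward as they close: fully open they stand 13 mm farther back than shut.
Start: joints at [1.492, 0.255, 0.108, 0, -1.424, -0.285], TCP at [0.196, 0.514, 0.231] pointing down, gripper open.
Joint ranges: [-2.95, 2.95], [-1.21, 1.97], [-1.09, 1.5], [-2.87, 1.71], [-2.94, -0.07], [-3.05, 3.05]. Speed limits (rad/s): [2.57, 2.57, 3.14, 3.14, 3.14, 3.14].

## Interface

Orientations are given as a unit quaternion [w, x, y, z].
In Python, from workcell import manip gives the robot as it stands.
- The arm moves only by the shell command python3 -m crank 'ROWS' [FORCE]. ROWS is text: rows parted by semicolons, each of 7 numbers parted by spaces: the turn, a rotation vector about the tool's x, y, z in rad, then the shift along the tool's x, y, z in m, then the closure, from -1 (fully open) to 1 (shut), so that 0 is half open. In form: rx ry rz x y z hand; .... A call has 1 to 10 rows; each row is the pose to reach, as a shift and turn from the pose commanded when the call began, along the tool's axes at that moment; what a row does not reach only later rows make up. A row lasts 1/8 s, in which the tool goes at most 62.5 mm and 10.7 degrees, less where a joint would pass 70% of its speed; a pose out of reach is approached as far as the arm can. A call with a gripper value outside its range is refused whole. The fingers move at their own pace and stop on an object; FORCE is the grip in N (left out, the last holds). Time passes only in rows, so rows that repeat a pose let the fingers close. It gives the time, the measured TCP pose, the force, the opening and the grip force at its end, in the units of the state.
- manip.state(): the state, without advancing time (a new reading comes with each control period).
- manip.read_camera(name): name is "side" or "top" or "wrist"; returns the picture (400x640x3 uint8, red, green, blue); there is no depth.
- manip.camera_info(name): a dict with "fx", "fy", "cx", "cy" (pixels), "R" (3x3) and "t" (3): a world point X has camera coordinates R X + t. Camera axes: x right, y down, z forward; pixel columns grow to the right and rows downward; lengths in m; the calibration is good to about 2 mm. A picture is of the moment at which its call begins: read the wrist's pose just before it. camera_info takes no time and is no camera call; for the wrist camera it gives the pose at the moment of the call.
- manip.hand_in(): hands the job in; it is judged then, once.
Trained networks look in the newest picture that a camera, given by its name, has taken for a name from the list of things; names that differ only in an ending like _2 or _b are one class to them, and where a whole thing is asked for, a point or a joint stands for the part that bears it (a point fixed in the world has none). Each returns a list of dicts, best first, with "p" (0 to 1); they miss things now and then, are a little off and sometimes report something else, mostly with a low value. They report only what shows in the picture. A call takes as long as a camera call.
- manip.spot_in(camera, thing): "position" ([x, y, z] in m, in world coordinates, good to about 4 mm: the middle of the surface that is visible of it).
- manip.cut_out(camera, thing): "pixels" (400x640 bool, what is visible of it).
- manip.landmark_of(camera, thing): "position" ([x, y, z] in m, in world coordinates, good to about 4 mm: a listed point, or the origin of a listed thing).
The state is a dict: "t": time; "q": joint angles; "qvel": joint speeds; "joint_efforts": joint torques, N m; "ee_pos": TCP position; "tcp_rot": TCP orientation; "wrist_force": force on the tool from outside, world axes, zero at the start; "ft_torque": the same for the moment, N m; "finger_gap": finger opening in m; "gripper_force": force on a finger pad.
Only numpy, scipy, OpenCV 4.12 (cv2) and the standard library are available. Lean on these libraries where they do the work, as an engineer would, in place of code of your own. Each camera call takes 0.05 s, during which the arm holds its last target. There are 200 camera calls.

## Working session

There is one attempt and no reset: what is moved stays moved. The work goes in short steps, Python scripts to look and compute and a shell command to move; the robot and the scene stay as the last step left them, time stands still between calls to the robot, and variables do not carry over. Pictures are saved under pics/ and viewed, at most 10 in all, crops included, and the job is handed in when it is done.

```bash
mkdir -p pics; python3 - <<'E'
from workcell import manip
import cv2,numpy as np
print({k:np.round(v,3).tolist() for k,v in manip.state().items()})
for c in("top","side"):
    im=manip.read_camera(c); cv2.imwrite(f"pics/{c}0.png",im[...,::-1])
    for th in("shuttle","carriage_bed","carriage_tab","slide_tray","tray_fin","pen","instrument_tray","fixative","stain_b"):
        r=manip.landmark_of(c,th)
        print(c,th,[(np.round(d["position"],3).tolist(),round(d["p"],2)) for d in r[:2]])
E
```

```text
{'t': 0.0, 'q': [1.492, 0.256, 0.107, -0.0, -1.424, -0.285], 'qvel': [-0.0, -0.0, -0.001, 0.0, 0.0, -0.001], 'joint_efforts': [-0.001, -38.662, 23.795, 5.366, -0.006, 0.0], 'ee_pos': [0.195, 0.514, 0.23], 'tcp_rot': [0.001, 0.983, -0.181, -0.0], 'wrist_force': [0.001, -0.898, 0.175], 'ft_torque': [-0.006, -0.001, -0.012], 'gripper_force': 0.0, 'finger_gap': 0.085}
top shuttle [([0.566, -0.061, -0.003], 0.83), ([0.645, -0.331, -0.002], 0.61)]
top carriage_bed [([0.563, -0.01, 0.042], 0.63)]
top carriage_tab [([0.478, -0.031, 0.082], 0.78)]
top slide_tray [([0.409, 0.163, -0.004], 0.97)]
top tray_fin [([0.408, 0.162, 0.05], 0.72)]
top pen [([0.586, -0.137, 0.025], 0.66)]
top instrument_tray [([0.476, -0.328, -0.004], 0.55)]
top fixative [([0.698, -0.204, -0.002], 0.78)]
top stain_b [([0.649, -0.33, 0.003], 0.76)]
side shuttle [([0.571, -0.058, -0.001], 0.81)]
side carriage_bed [([0.564, -0.019, 0.044], 0.75)]
side carriage_tab [([0.485, -0.029, 0.079], 0.67)]
side slide_tray [([0.404, 0.162, -0.001], 0.71)]
side tray_fin [([0.409, 0.158, 0.049], 0.77)]
side pen [([0.582, -0.14, 0.018], 0.59), ([0.696, -0.21, 0.001], 0.36)]
side instrument_tray [([0.476, -0.329, 0.001], 0.84), ([0.697, -0.205, 0.003], 0.39)]
side fixative [([0.698, -0.206, 0.001], 0.87)]
side stain_b [([0.645, -0.328, 0.001], 0.94)]
```

View pics/top0.png

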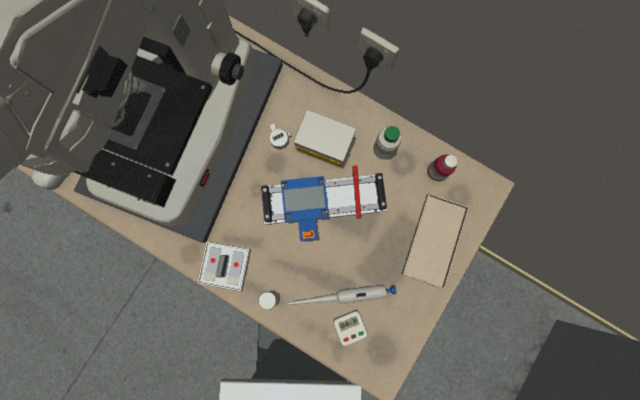

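View pics/side0.png

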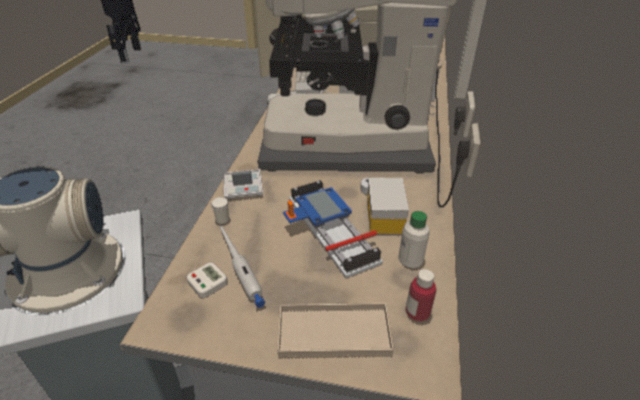

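Top view: shuttle centred at about (325,198) with the pen across it at (357,192), tray at (224,266), instrument tray at (435,241), bottles at (388,142) and (443,167). The side view agrees: the pipette and timer lie in front, and the microscope stands at the far left of the robot. Next I get yaws from masks.

```bash
cat > h.py <<'E'
from workcell import manip
import cv2,numpy as np
from scipy.spatial.transform import Rotation as Ro
def toplane(info,px,z):
    R=np.array(info["R"]);t=np.array(info["t"]);px=np.asarray(px,float)
    d=np.c_[(px[:,0]-info["cx"])/info["fx"],(px[:,1]-info["cy"])/info["fy"],np.ones(len(px))]@R
    c=-R.T@t
    return (c+d*((z-c[2])/d[:,2])[:,None])[:,:2]
def proj(info,X):
    p=np.array(info["R"])@np.asarray(X,float)+np.array(info["t"]);return [info["fx"]*p[0]/p[2]+info["cx"],info["fy"]*p[1]/p[2]+info["cy"]]
def rect(info,mask,z):
    m=np.uint8(mask);n,l,s,_=cv2.connectedComponentsWithStats(m)
    m=l==1+np.argmax(s[1:,4]); v,u=np.nonzero(m)
    return cv2.minAreaRect(np.float32(toplane(info,np.c_[u,v],z)*1000))
def mask(c,th):
    r=manip.cut_out(c,th);return np.array(r[0]["pixels"])
def rot():
    w,x,y,z=manip.state()["tcp_rot"];return Ro.from_quat([x,y,z,w])
def rel(p,yaw=None,finger=True):
    """shift in tool axes to TCP point p; rz to bring finger line to yaw (world angle of the closing line), tool down"""
    s=manip.state();R=rot();d=np.array(p)-s["ee_pos"]
    out=R.inv().apply(d); 
    rv=None
    if yaw is not None:
        c=[]
        for k in(0,np.pi):
            y=np.array([np.cos(yaw+k),np.sin(yaw+k),0]);z=np.array([0,0,-1.]);x=np.cross(y,z)
            c.append((R.inv()*Ro.from_matrix(np.c_[x,y,z])).as_rotvec())
        rv=[np.round(a,3) for a in c]
    print("shift",np.round(out,4),"rv",rv,"ee",np.round(s["ee_pos"],4),"q",np.round(s["q"],2))
E
python3 - <<'E'
from h import *
for c in("top","side"):
    im=manip.read_camera(c); I=manip.camera_info(c)
    for th,z in(("slide_tray",.019),("pen",.029),("instrument_tray",.02),("shuttle",.022),("carriage_bed",.044)):
        try:
            m=mask(c,th); print(c,th,[np.round(a,1) for a in rect(I,m,z)])
        except Exception as e: print(c,th,e)
    hsv=cv2.cvtColor(im,cv2.COLOR_RGB2HSV);h,s,v=cv2.split(hsv)
    red=((h<8)|(h>172))&(s>150)&(v>70)
    n,l,st,ce=cv2.connectedComponentsWithStats(np.uint8(red))
    for i in range(1,n):
        if st[i,4]>40:
            vv,u=np.nonzero(l==i);P=toplane(I,np.c_[u,vv],.0285);k=cv2.minAreaRect(np.float32(P*1000));print("red",st[i],[np.round(a,1) for a in k])
E
```

```text
top slide_tray [array([402.7, 161.1]), array([101.3,  96.5]), np.float64(81.6)]
top pen [array([ 583.8, -137.1]), array([117.9,  12.7]), np.float64(5.3)]
top instrument_tray [array([ 475.7, -322.8]), array([103.9, 201.6]), np.float64(72.7)]
top shuttle [array([540.6, -29.7]), array([146.5, 215.5]), np.float64(8.2)]
top carriage_bed [array([536.4, -21. ]), array([143. ,  99.9]), np.float64(8.1)]
red [435 155  20  20 161] [array([ 649.6, -340.4]), array([44.2, 37.1]), np.float64(34.3)]
red [353 166   8  52 198] [array([ 582.8, -137.9]), array([120.2,  10. ]), np.float64(5.1)]
side slide_tray [array([405.9, 151.8]), array([113.4,  94.9]), np.float64(82.2)]
side pen [array([ 586.1, -140.4]), array([127.3,  19.2]), np.float64(6.2)]
side instrument_tray [array([ 476.6, -332.7]), array([114.8, 200.2]), np.float64(72.4)]
side shuttle [array([549. , -19.5]), array([151. , 223.2]), np.float64(8.0)]
side carriage_bed [array([539.5, -32. ]), array([145.7, 113. ]), np.float64(7.7)]
red [326 231  51  19 196] [array([ 586.8, -139.2]), array([122.2,  12. ]), np.float64(6.5)]
red [412 279  23  19 158] [array([ 666.4, -308.1]), array([36.8, 43. ]), np.float64(47.4)]
```

```bash
python3 - <<'E'
from h import *
rel([.29,.12,.23],np.radians(95.3)); rel([.575,-.137,.16],np.radians(95.3))
E
```

```text
shift [0.2283 0.3347 0.0013] rv [array([-0.   ,  0.   ,  2.685]), array([-0.   , -0.   , -0.456])] ee [0.1957 0.514  0.2313] q [ 1.49  0.26  0.11  0.   -1.42 -0.28]
shift [0.5861 0.4734 0.0713] rv [array([-0.   ,  0.   ,  2.685]), array([-0.   , -0.   , -0.456])] ee [0.1957 0.514  0.2313] q [ 1.49  0.26  0.11  0.   -1.42 -0.28]
```

```bash
python3 -m crank '0 0 0 0.029 0.042 0 0; 0 0 -0.1 0.057 0.084 0 0; 0 0 -0.2 0.086 0.126 0 0; 0 0 -0.3 0.114 0.167 0 0; 0 0 -0.4 0.143 0.209 0 0; 0 0 -0.456 0.171 0.251 0 0; 0 0 -0.456 0.2 0.293 0 0; 0 0 -0.456 0.228 0.335 0 0; 0 0 -0.456 0.228 0.335 0 0'; python3 - <<'E'
from h import *
rel([.565,-.137,.16],np.radians(95.3))
E
```

```text
t: 2.72
ee_pos: [0.2898, 0.1174, 0.2317]
tcp_rot: [-0.0, 0.999, 0.044, 0.001]
wrist_force: [0.1, 0.1, 0.2]
finger_gap: 0.0425
gripper_force: 0.0
shift [0.2518 0.2775 0.0717] rv [array([-2.000e-03,  1.000e-03,  3.137e+00]), array([-0.001, -0.001, -0.005])] ee [0.2898 0.1174 0.2317] q [ 0.9  -0.24 -0.39  0.   -1.42  0.76]
```

```bash
python3 -m crank '0 0 0 0.032 0.035 0.009 0; 0 0 0 0.063 0.07 0.018 0; 0 0 0 0.095 0.105 0.027 0; 0 0 0 0.126 0.14 0.036 0; 0 0 0 0.158 0.175 0.045 0; 0 0 0 0.19 0.21 0.054 0; 0 0 0 0.221 0.245 0.063 0; 0 0 0 0.252 0.278 0.072 0;0 0 0 0.252 0.278 0.072 0'; python3 - <<'E'
from h import *
im=manip.read_camera("wrist");I=manip.camera_info("wrist");cv2.imwrite("pics/w1.png",im[...,::-1])
for th,z in(("pen",.0285),("carriage_bed",.044)):
    try: print(th,[np.round(a,1) for a in rect(I,mask("wrist",th),z)],[np.round(d["position"],4) for d in manip.landmark_of("wrist",th)[:1]])
    except Exception as e: print(th,e)
for th in("shuttle","carriage_tab"):print(th,[np.round(d["position"],4) for d in manip.landmark_of("wrist",th)[:1]])
rel([.584,-.138,.02],np.radians(95.3))
E
```

```text
t: 3.85
ee_pos: [0.5673, -0.1347, 0.1566]
tcp_rot: [-0.0, 0.999, 0.045, -0.002]
wrist_force: [0.4, 0.6, -0.3]
finger_gap: 0.0427
gripper_force: 0.0
pen [array([ 583.9, -137. ]), array([123.8,  12.7]), np.float64(5.2)] [array([ 0.5881, -0.1379,  0.0214])]
carriage_bed [array([539.3, -20.7]), array([142.2, 103.3]), np.float64(8.0)] [array([ 0.5609, -0.0184,  0.045 ])]
shuttle [array([ 0.5703, -0.0584, -0.0007])]
carriage_tab []
shift [0.0173 0.0066 0.1401] rv [array([ 2.000e-03,  0.000e+00, -3.141e+00]), array([ 0.   , -0.001,  0.001])] ee [ 0.566  -0.133   0.1601] q [ 0.04  0.35  0.05  0.   -1.28  1.63]
```

View pics/w1.png

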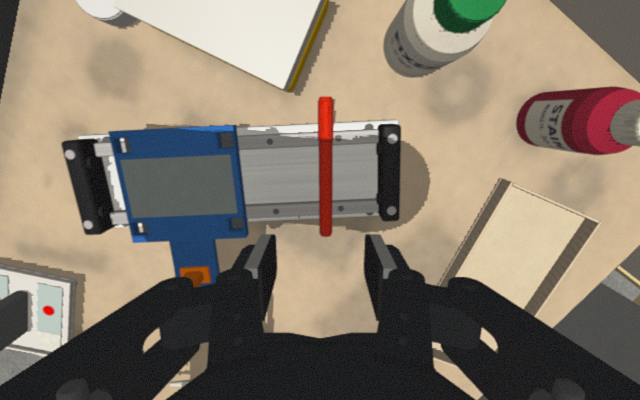

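The wrist view shows the pen at (326,165), with the open fingers straddling its line; the position agrees with the other cameras.

```bash
python3 -m crank '0 0 0 0.0175 0.006 0.03 0; 0 0 0 0.0175 0.006 0.065 0; 0 0 0 0.0175 0.006 0.1 0; 0 0 0 0.0175 0.006 0.125 0; 0 0 0 0.0175 0.006 0.141 0; 0 0 0 0.0175 0.006 0.141 0; 0 0 0 0.0175 0.006 0.141 1; 0 0 0 0.0175 0.006 0.141 1; 0 0 0 0.0175 0.006 0.141 1; 0 0 0 0.0175 0.006 0.141 1' 25
```

```text
t: 5.45
ee_pos: [0.585, -0.1382, 0.0196]
tcp_rot: [0.0, 0.999, 0.046, 0.001]
wrist_force: [-0.8, 0.1, 6.3]
finger_gap: 0.0106
gripper_force: 25.0
```

```bash
python3 -m crank '0 0 0 0 0 -0.03 1; 0 0 0 0 0 -0.07 1; 0 0 0 0 0 -0.11 1; 0 0 0 0 0 -0.11 1'; python3 - <<'E'
from h import *
manip.read_camera("top");manip.read_camera("side")
for c in("top","side"):print([np.round(d["position"],4) for d in manip.landmark_of(c,"pen")[:2]],[np.round(d["position"],4) for d in manip.landmark_of(c,"instrument_tray")[:2]])
print(manip.state()["finger_gap"])
rel([.476,-.326,.10],np.radians(72.7)); rel([.476,-.326,.007],np.radians(72.7))
E
```

```text
t: 5.95
ee_pos: [0.5862, -0.1386, 0.1322]
tcp_rot: [0.001, 0.999, 0.046, 0.004]
wrist_force: [0.2, 0.7, 0.2]
finger_gap: 0.0105
gripper_force: 24.6
[array([ 0.5877, -0.1367,  0.135 ])] [array([ 0.4763, -0.3252, -0.0047])]
[array([ 0.5833, -0.1399,  0.1297]), array([ 4.041e-01,  1.650e-01, -4.000e-04])] [array([ 0.4784, -0.3271, -0.0005])]
0.01069233693616206
shift [-0.1241  0.1772  0.0272] rv [array([-0.003,  0.   , -2.748]), array([0.   , 0.002, 0.394])] ee [ 0.5833 -0.1381  0.127 ] q [ 0.03  0.4   0.05 -0.   -1.22  1.64]
shift [-0.1239  0.1773  0.1202] rv [array([-0.003,  0.   , -2.748]), array([0.   , 0.002, 0.394])] ee [ 0.5833 -0.1381  0.127 ] q [ 0.03  0.4   0.05 -0.   -1.22  1.64]
```

```bash
python3 -m crank '0 0 0.08 -0.025 0.035 0 1; 0 0 0.16 -0.05 0.07 0.005 1; 0 0 0.24 -0.075 0.105 0.01 1; 0 0 0.32 -0.1 0.14 0.02 1; 0 0 0.394 -0.124 0.177 0.03 1; 0 0 0.394 -0.124 0.177 0.06 1; 0 0 0.394 -0.124 0.177 0.09 1; 0 0 0.394 -0.124 0.177 0.11 1; 0 0 0.394 -0.124 0.177 0.12 1; 0 0 0.394 -0.124 0.177 0.12 1'
python3 -m crank '0 0 0 0 0 0 1; 0 0 0 0 0 0.001 0.6; 0 0 0 0 0 0.001 0; 0 0 0 0 0 0.001 0; 0 0 0 0 0 -0.03 0; 0 0 0 0 0 -0.07 0; 0 0 0 0 0 -0.11 0; 0 0 0 0 0 -0.11 0'
python3 - <<'E'
from h import *
for c,in (("wrist",),("side",)):
    im=manip.read_camera(c);I=manip.camera_info(c);cv2.imwrite(f"pics/{c}2.png",im[...,::-1])
    for th,z in(("pen",.016),("instrument_tray",.02)):
        try: print(c,th,[np.round(a,1) for a in rect(I,mask(c,th),z)],[np.round(d["position"],4) for d in manip.landmark_of(c,th)[:1]])
        except Exception as e: print(th,e)
E
```

```text
t: 7.5
ee_pos: [0.4765, -0.3257, 0.0076]
tcp_rot: [-0.0, 0.989, -0.15, -0.001]
wrist_force: [-0.5, 0.5, -0.1]
finger_gap: 0.0104
gripper_force: 24.6
t: 8.5
ee_pos: [0.479, -0.327, 0.1223]
tcp_rot: [0.001, 0.989, -0.15, 0.004]
wrist_force: [-0.2, 0.1, -0.4]
finger_gap: 0.0426
gripper_force: 0.0
wrist pen [array([ 477.8, -325.4]), array([ 14.3, 119.2]), np.float64(72.5)] [array([ 4.759e-01, -3.284e-01,  1.000e-04])]
wrist instrument_tray [array([ 476.7, -323.6]), array([ 99.1, 197.8]), np.float64(72.3)] [array([ 4.777e-01, -3.246e-01,  2.000e-04])]
side pen [array([ 477.8, -331.9]), array([ 17.2, 120.8]), np.float64(72.6)] [array([ 4.758e-01, -3.256e-01, -4.000e-04])]
side instrument_tray [array([ 476.4, -333.5]), array([113.3, 202. ]), np.float64(72.4)] [array([ 4.799e-01, -3.275e-01,  4.000e-04])]
```

```bash
python3 - <<'E'
from h import *
rel([.462,-.03,.16],np.radians(98))
E
```

```text
shift [-0.102  -0.278  -0.0421] rv [array([1.0e-03, 0.0e+00, 2.7e+00]), array([-0.   ,  0.001, -0.441])] ee [ 0.4767 -0.3258  0.1178] q [-0.33  0.37 -0.03  0.   -1.18  1.6 ]
```

```bash
python3 -m crank '0 0 -0.06 -0.015 -0.04 -0.014 0; 0 0 -0.13 -0.03 -0.08 -0.028 0; 0 0 -0.2 -0.044 -0.12 -0.042 0; 0 0 -0.26 -0.059 -0.16 -0.042 0; 0 0 -0.33 -0.074 -0.2 -0.042 0; 0 0 -0.4 -0.088 -0.24 -0.042 0; 0 0 -0.441 -0.102 -0.278 -0.042 0; 0 0 -0.441 -0.102 -0.278 -0.042 0; 0 0 -0.441 -0.102 -0.278 -0.042 0'
python3 - <<'E'
from h import *
from scipy import ndimage
im=manip.read_camera("wrist");I=manip.camera_info("wrist");cv2.imwrite("pics/w3.png",im[...,::-1])
for th,z in(("carriage_bed",.044),):
    try: print(th,[np.round(a,1) for a in rect(I,mask("wrist",th),z)],[np.round(d["position"],4) for d in manip.landmark_of("wrist",th)[:1]])
    except Exception as e: print(th,e)
for th in("shuttle","carriage_tab"):print(th,[np.round(d["position"],4) for d in manip.landmark_of("wrist",th)[:1]])
rel([.48,-.029,.047],np.radians(98))
E
```

```text
t: 10.12
ee_pos: [0.4621, -0.0302, 0.1603]
tcp_rot: [0.0, 0.998, 0.07, -0.0]
wrist_force: [-0.2, -0.9, 0.5]
finger_gap: 0.0427
gripper_force: 0.0
carriage_bed [array([538.1, -21.6]), array([137.8, 100. ]), np.float64(8.0)] [array([ 0.5648, -0.0166,  0.0435])]
shuttle [array([ 5.699e-01, -6.210e-02,  2.000e-04])]
carriage_tab [array([ 0.4823, -0.0312,  0.0785])]
shift [0.018  0.0007 0.1132] rv [array([ 0.  , -0.  ,  3.14]), array([ 0.   ,  0.   , -0.002])] ee [ 0.4621 -0.0308  0.1602] q [ 0.27  0.12 -0.24  0.   -1.21  1.44]
```

View pics/w3.png

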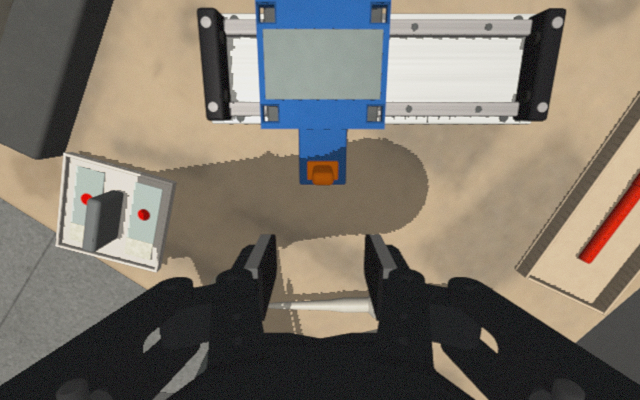

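The wrist view shows the shuttle level in the image (so the yaw is right), the orange tab at about (323,170) between the fingers, and the bed sockets at (267,12), (379,12), (270,113), (375,113).

```bash
python3 - <<'E'
from h import *
I=manip.camera_info("wrist");im=cv2.imread("pics/w3.png")
P=toplane(I,[[267,12],[379,12],[270,113],[375,113]],.044);print(P.round(4),P.mean(0).round(4))
h,s,v=cv2.split(cv2.cvtColor(im,cv2.COLOR_BGR2HSV))
m=(h>5)&(h<18)&(s>200)&(v>90)
n,l,st,ce=cv2.connectedComponentsWithStats(np.uint8(m));i=1+np.argmax(st[1:,4]);print(st[i])
b=st[i];print(toplane(I,[[b[0],b[1]],[b[0]+b[2],b[1]]],.08).round(4))
vv,uu=np.nonzero(l==i)
for r in range(b[1],b[1]+b[3],3):print(r,uu[vv==r].min(),uu[vv==r].max(),end="; ")
E
```

```text
[[ 0.593   0.0267]
 [ 0.6044 -0.0552]
 [ 0.5216  0.0175]
 [ 0.5331 -0.0654]] [ 0.563  -0.0191]
[308 162  30  23 611]
[[ 0.4923 -0.0181]
 [ 0.4953 -0.0394]]
162 308 336; 165 308 337; 168 308 337; 171 308 336; 174 308 336; 177 308 336; 180 313 332; 183 314 331;
```

```bash
python3 -m crank '0 0 0 0.02 0 0.03 0; 0 0 0 0.02 0 0.065 0; 0 0 0 0.02 0 0.095 0; 0 0 0 0.02 0 0.113 0; 0 0 0 0.02 0 0.113 0; 0 0 0 0.02 0 0.113 0.8; 0 0 0 0.02 0 0.113 0.8; 0 0 0 0.02 0 0.113 0.8; 0 0 0 0.02 0 0.113 0.8' 40
```

```text
t: 11.5
ee_pos: [0.4828, -0.0275, 0.0485]
tcp_rot: [0.0, 0.998, 0.07, 0.001]
wrist_force: [-1.1, -0.9, 6.3]
finger_gap: 0.0151
gripper_force: 40.4
```

```bash
python3 -m crank '0 0 0 0 0.01 0 0.8; 0 0 0 0 0.025 0 0.8; 0 0 0 0 0.04 0 0.8; 0 0 0 0 0.055 0 0.8; 0 0 0 0 0.07 0 0.8; 0 0 0 0 0.085 0 0.8; 0 0 0 0 0.1 0 0.8; 0 0 0 0 0.108 0 0.8; 0 0 0 0 0.113 0 0.8; 0 0 0 0 0.113 0 0.8'
```

```text
t: 12.75
ee_pos: [0.4984, -0.1397, 0.0485]
tcp_rot: [0.0, 0.998, 0.07, 0.001]
wrist_force: [-0.7, -1.8, 5.2]
finger_gap: 0.0155
gripper_force: 40.3
```

```bash
python3 -m crank '0 0 0 0 0.003 0 0.8; 0 0 0 0 0.005 0 0.8; 0 0 0 0 0.005 0 0.8'
```

```text
t: 13.12
ee_pos: [0.499, -0.1441, 0.0485]
tcp_rot: [0.0, 0.998, 0.07, 0.001]
wrist_force: [-1.5, 1.0, 5.6]
finger_gap: 0.0152
gripper_force: 40.4
```

```bash
python3 -m crank '0 0 0 0 0.003 0 0.8; 0 0 0 0 0.006 0 0.8; 0 0 0 0 0.006 0 0.8'
```

```text
t: 13.5
ee_pos: [0.4995, -0.1476, 0.0485]
tcp_rot: [-0.002, 0.998, 0.069, 0.001]
wrist_force: [-3.8, 13.5, 12.3]
finger_gap: 0.0152
gripper_force: 41.1
```

```bash
python3 -m crank '0 0 0 0 0 0 0.8; 0 0 0 0 -0.01 0 0.8; 0 0 0 0 -0.025 0 0.8; 0 0 0 0 -0.04 0 0.8; 0 0 0 0 -0.055 0 0.8; 0 0 0 0 -0.07 0 0.8; 0 0 0 0 -0.085 0 0.8; 0 0 0 0 -0.1 0 0.8; 0 0 0 0 -0.115 0 0.8; 0 0 0 0 -0.13 0 0.8'; python3 -m crank '0 0 0 0 -0.008 0 0.8; 0 0 0 0 -0.014 0 0.8; 0 0 0 0 -0.02 0 0.8; 0 0 0 0 -0.023 0 0.8; 0 0 0 0 -0.023 0 0.8; 0 0 0 0 -0.023 0 0.8'
```

```text
t: 14.75
ee_pos: [0.4819, -0.0213, 0.0485]
tcp_rot: [0.0, 0.998, 0.07, 0.001]
wrist_force: [-0.1, -2.6, 6.2]
finger_gap: 0.0152
gripper_force: 40.4
t: 15.5
ee_pos: [0.4788, 0.0012, 0.0485]
tcp_rot: [0.0, 0.998, 0.07, 0.001]
wrist_force: [-0.1, -2.2, 6.8]
finger_gap: 0.0152
gripper_force: 40.7
```

```bash
python3 -m crank '0 0 0 0 -0.003 0 0.8; 0 0 0 0 -0.004 0 0.8; 0 0 0 0 -0.004 0 0.8'
```

```text
t: 15.88
ee_pos: [0.4787, 0.0014, 0.0485]
tcp_rot: [0.003, 0.998, 0.07, 0.001]
wrist_force: [6.9, -20.8, 1.3]
finger_gap: 0.0152
gripper_force: 40.3
```

```bash
python3 -m crank '0 0 0 0 0.003 0 0.8; 0 0 0 0 0.003 0 0; 0 0 0 0 0.003 0 0; 0 0 0 0 0.003 -0.02 0; 0 0 0 0 0.003 -0.06 0; 0 0 0 0 0.003 -0.11 0; 0 0 0 0 0.003 -0.135 0; 0 0 0 0 0.003 -0.135 0'
python3 - <<'E'
from h import *
im=manip.read_camera("wrist");I=manip.camera_info("wrist");cv2.imwrite("pics/w4.png",im[...,::-1])
np.savez("w4.npz",**{k:I[k] for k in I})
for th in("carriage_bed","shuttle","slide_tray","tray_fin"):print(th,[np.round(d["position"],4) for d in manip.landmark_of("wrist",th)[:1]])
print([np.round(a,1) for a in rect(I,mask("wrist","slide_tray"),.019)])
rel([.385,.163,.18],np.radians(81.6))
E
```

```text
t: 16.88
ee_pos: [0.4789, 0.0031, 0.1843]
tcp_rot: [-0.001, 0.998, 0.07, 0.002]
wrist_force: [0.2, 0.3, -1.1]
finger_gap: 0.0425
gripper_force: 0.0
carriage_bed [array([0.5598, 0.0125, 0.0441])]
shuttle [array([ 0.5654, -0.0605,  0.0011])]
slide_tray [array([0.41  , 0.1622, 0.0038])]
tray_fin [array([0.4085, 0.1613, 0.049 ])]
[array([406.5, 160.3]), array([101.4,  98. ]), np.float64(81.3)]
shift [-0.069  -0.1719  0.0013] rv [array([-3.000e-03,  1.000e-03, -2.856e+00]), array([0.001, 0.002, 0.286])] ee [0.4772 0.0024 0.1812] q [ 0.33  0.14 -0.17 -0.   -1.27  1.38]
```

View pics/w4.png

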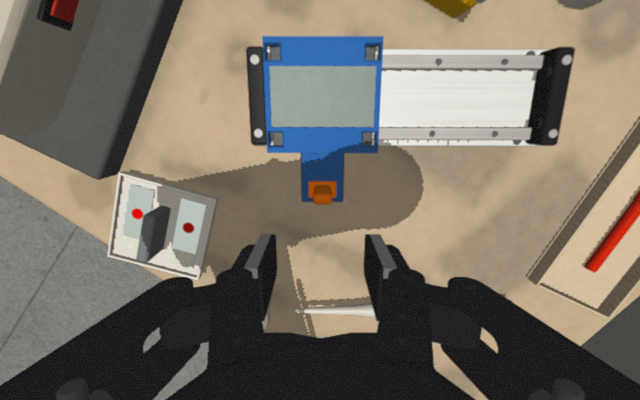

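The carriage is against its left block. Sockets are at (273,52), (372,52), (277,138), (369,138), and the slide tray at (163,224) is free of the shuttle.

```bash
python3 - <<'E'
from h import *
I=dict(np.load("w4.npz"))
P=toplane(I,[[273,52],[372,52],[277,138],[369,138]],.044);print(P.round(4),P.mean(0).round(4))
im=cv2.imread("pics/w4.png");h,s,v=cv2.split(cv2.cvtColor(im,cv2.COLOR_BGR2HSV))
m=np.uint8((h>100)&(h<120)&(s>150)&(v>40)); m[150:]=0
P=toplane(I,np.argwhere(m)[:,::-1],.044);r=cv2.minAreaRect(np.float32(P*1000));print(r)
E
python3 -m crank '0 0 0.05 -0.012 -0.029 0 0; 0 0 0.1 -0.024 -0.058 0 0; 0 0 0.15 -0.036 -0.087 0 0; 0 0 0.2 -0.048 -0.116 0 0; 0 0 0.25 -0.06 -0.145 0 0; 0 0 0.286 -0.069 -0.172 0 0; 0 0 0.286 -0.069 -0.172 0 0; 0 0 0.286 -0.069 -0.172 0 0'
python3 - <<'E'
from h import *
im=manip.read_camera("wrist");I=manip.camera_info("wrist");cv2.imwrite("pics/w5.png",im[...,::-1])
np.savez("w5.npz",**{k:I[k] for k in I})
for th in("slide_tray","tray_fin"):print(th,[np.round(d["position"],4) for d in manip.landmark_of("wrist",th)[:1]])
print([np.round(a,1) for a in rect(I,mask("wrist","slide_tray"),.019)])
rel([.405,.1615,.025],np.radians(81.6))
E
```

```text
[[ 0.5858  0.0574]
 [ 0.5973 -0.0237]
 [ 0.5166  0.0467]
 [ 0.528  -0.0338]] [0.5569 0.0116]
((557.6128540039062, 12.512908935546875), (91.02207946777344, 98.97184753417969), 8.021387100219727)
t: 18.18
ee_pos: [0.3855, 0.1629, 0.1819]
tcp_rot: [0.0, 0.997, -0.073, -0.0]
wrist_force: [-0.1, 0.1, 0.5]
finger_gap: 0.0425
gripper_force: 0.0
slide_tray [array([0.4065, 0.1629, 0.0032])]
tray_fin [array([0.41  , 0.1614, 0.0477])]
[array([406.1, 162.4]), array([101.1,  96.2]), np.float64(81.5)]
shift [ 0.0192 -0.0017  0.1572] rv [array([ 0.   , -0.   ,  3.141]), array([ 0.   ,  0.   , -0.001])] ee [0.3858 0.1626 0.1822] q [ 0.78  0.02 -0.3   0.   -1.26  0.65]
```

View pics/w5.png

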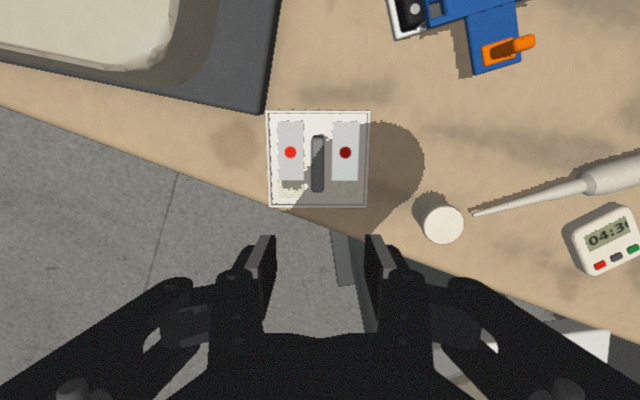

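The tray sits squarely in the image, with rim corners at about (266,111), (369,111), (367,206), (269,207) and the fin centred at (318,163).

```bash
python3 - <<'E'
from h import *
I4=dict(np.load("w4.npz"));I5=dict(np.load("w5.npz"))
def ana(P):
    P=np.array(P);c=P.mean(0);y=(P[0]-P[1]+P[3]-P[2]);x=(P[0]-P[3]+P[1]-P[2])
    print(c.round(4),np.degrees(np.arctan2(y[1],y[0])).round(2),np.degrees(np.arctan2(x[1],x[0])).round(2),np.linalg.norm(y)/2,np.linalg.norm(x)/2)
im=cv2.imread("pics/w4.png");h,s,v=cv2.split(cv2.cvtColor(im,cv2.COLOR_BGR2HSV))
m=(h>98)&(h<122)&(s>130)&(v>30)
for r in(36,37,38,39,41,45,100,148,150,151,152,153,154,155):
    u=np.nonzero(m[r,240:400])[0]+240
    print(r,(u.min(),u.max(),len(u)) if len(u) else None,end=" ")
print()
ana(toplane(I4,[[264,37],[383,37],[379,152.5],[268,152.5]],.044))
ana(toplane(I5,[[266,111],[369.5,111],[367.5,206.5],[269,207]],.019))
im=cv2.imread("pics/w5.png").astype(int)
# fin: z of top .049
g=im.max(2); 
for r in(132,135,137,140,150,180,188,191,194):
    u=np.nonzero(g[r,305:335]<110)[0]+305;print(r,(u.min(),u.max()) if len(u) else None,end=" ")
rel([.406,.162,.02],np.radians(81.6))
print(proj(I5,[.406,.162,.049]),proj(I5,[.406+.025*np.cos(np.radians(-8.4)),.162-.025*np.sin(np.radians(8.4)),.049]))
E
```

```text
36 None 37 (np.int64(263), np.int64(382), 120) 38 (np.int64(263), np.int64(382), 120) 39 (np.int64(263), np.int64(382), 120) 41 (np.int64(263), np.int64(382), 120) 45 (np.int64(264), np.int64(381), 110) 100 (np.int64(265), np.int64(379), 10) 148 (np.int64(268), np.int64(376), 109) 150 (np.int64(268), np.int64(376), 109) 151 (np.int64(268), np.int64(376), 109) 152 (np.int64(301), np.int64(344), 44) 153 (np.int64(302), np.int64(343), 42) 154 (np.int64(302), np.int64(343), 42) 155 (np.int64(302), np.int64(342), 41) 
[0.5563 0.0109] 98.03 8.2 0.09829097215254205 0.09412093513373432
[0.4061 0.1613] 81.77 -8.18 0.09876696177740601 0.0939359446631584
132 None 135 (np.int64(315), np.int64(322)) 137 (np.int64(313), np.int64(323)) 140 (np.int64(323), np.int64(324)) 150 (np.int64(320), np.int64(323)) 180 (np.int64(311), np.int64(323)) 188 (np.int64(311), np.int64(323)) 191 (np.int64(312), np.int64(322)) 194 None shift [ 0.0201 -0.0024  0.1622] rv [array([ 0.   , -0.   ,  3.141]), array([ 0.   ,  0.   , -0.001])] ee [0.3858 0.1626 0.1822] q [ 0.78  0.02 -0.3   0.   -1.26  0.65]
[np.float64(317.1062477624393), np.float64(165.94953626129984)] [np.float64(317.0508409866071), np.float64(137.31159212047442)]
```

```bash
python3 -m crank '0 0 0 0.0203 -0.002 0.03 0; 0 0 0 0.0203 -0.002 0.06 0; 0 0 0 0.0203 -0.002 0.1 0; 0 0 0 0.0203 -0.002 0.135 0; 0 0 0 0.0203 -0.002 0.16 0; 0 0 0 0.0203 -0.002 0.16 0; 0 0 0 0.0203 -0.002 0.16 0.9; 0 0 0 0.0203 -0.002 0.16 0.9; 0 0 0 0.0203 -0.002 0.16 0.9; 0 0 0 0.0203 -0.002 0.16 0.9' 60; python3 -m crank '0 0 0 0 0 -0.01 0.9; 0 0 0 0 0 -0.04 0.9; 0 0 0 0 0 -0.08 0.9; 0 0 0 0 0 -0.12 0.9; 0 0 0 0 0 -0.13 0.9; 0 0 0 0 0 -0.13 0.9'; python3 - <<'E'
from h import *
rel([.455,.007,.17],np.radians(98.0))
E
```

```text
t: 19.62
ee_pos: [0.4069, 0.1626, 0.0236]
tcp_rot: [-0.001, 0.997, -0.073, 0.001]
wrist_force: [-0.1, -1.2, 5.8]
finger_gap: 0.0107
gripper_force: 59.7
t: 20.38
ee_pos: [0.4058, 0.1624, 0.1526]
tcp_rot: [-0.001, 0.997, -0.073, 0.0]
wrist_force: [-0.4, -0.8, -2.8]
finger_gap: 0.0109
gripper_force: 58.7
shift [ 0.0714  0.1465 -0.0175] rv [array([-1.000e-03,  2.000e-03,  2.855e+00]), array([-0.001, -0.   , -0.286])] ee [0.4058 0.1624 0.1526] q [ 0.74  0.07 -0.32 -0.   -1.18  0.68]
```

```bash
python3 -m crank '0 0 -0.04 0.009 0.018 -0.005 0.9; 0 0 -0.08 0.018 0.037 -0.01 0.9; 0 0 -0.12 0.027 0.055 -0.018 0.9; 0 0 -0.16 0.036 0.073 -0.018 0.9; 0 0 -0.2 0.045 0.092 -0.018 0.9; 0 0 -0.24 0.054 0.11 -0.018 0.9; 0 0 -0.286 0.063 0.128 -0.018 0.9; 0 0 -0.286 0.071 0.146 -0.018 0.9; 0 0 -0.286 0.071 0.146 -0.018 0.9; 0 0 -0.286 0.071 0.146 -0.018 0.9'; python3 -m crank '0 0 0 0 0 0 0.9;0 0 0 0 0 0 0.9;0 0 0 0 0 0 0.9'
python3 - <<'E'
from h import *
i0=manip.camera_info("wrist");im=manip.read_camera("wrist");I=manip.camera_info("wrist");cv2.imwrite("pics/w6.png",im[...,::-1])
np.savez("w6.npz",**{k:i0[k] for k in I})
print(np.abs(np.array(i0["t"])-I["t"]).max())
for th in("carriage_bed","slide_tray","tray_fin"):print(th,[np.round(d["position"],4) for d in manip.landmark_of("wrist",th)[:1]])
rel([.455,.007,.17],np.radians(98.0))
E
```

```text
t: 21.62
ee_pos: [0.4541, 0.0075, 0.1693]
tcp_rot: [0.0, 0.998, 0.069, -0.001]
wrist_force: [0.9, 0.9, -0.3]
finger_gap: 0.0104
gripper_force: 58.7
t: 22.0
ee_pos: [0.4548, 0.0076, 0.1703]
tcp_rot: [-0.0, 0.998, 0.07, 0.0]
wrist_force: [-0.2, -0.5, -1.9]
finger_gap: 0.0111
gripper_force: 58.7
1.665493739150259e-05
carriage_bed [array([0.4561, 0.0077, 0.1924])]
slide_tray [array([0.4569, 0.0076, 0.1465])]
tray_fin [array([0.4544, 0.011 , 0.1938])]
shift [0.0001 0.0004 0.0003] rv [array([-0.   ,  0.   ,  3.141]), array([-0., -0., -0.])] ee [0.4549 0.0074 0.1703] q [ 0.36  0.1  -0.24  0.   -1.23  1.35]
```

View pics/w6.png

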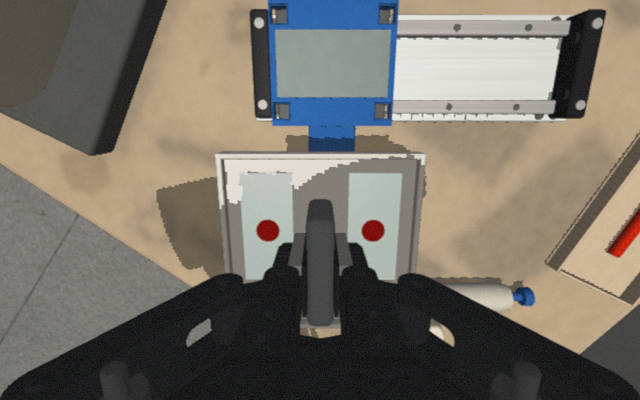

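Settled view: sockets at about (279,14), (387,14), (281,110), (383,110). The held tray's far rim runs along row 153 from column 216 to 425, square to the shuttle.

```bash
python3 - <<'E'
from h import *
I=dict(np.load("w6.npz"));im=cv2.imread("pics/w6.png")
c,s_=np.cos(np.radians(8)),np.sin(np.radians(8))
F=lambda P:np.c_[P@[c,s_],P@[-s_,c]]
h,s,v=cv2.split(cv2.cvtColor(im,cv2.COLOR_BGR2HSV))
blue=(h>98)&(h<122)&(s>130)&(v>30)
for r in(2,60,118,122,123,124,125,126,127):
    u=np.nonzero(blue[r,240:420])[0]+240;print(r,(u.min(),u.max(),len(u)) if len(u) else None,end=" ")
print()
C=[]
for(u,w)in((279,14),(387,14),(281,110),(383,110)):
    sub=~blue[max(w-12,0):w+13,u-12:u+13]
    n,l,st,ce=cv2.connectedComponentsWithStats(np.uint8(sub)); i=l[12 if w>12 else w,12]
    x,y,ww,hh=st[i][:4];C.append([x+ww/2+u-12,y+hh/2+max(w-12,0)]);print(C[-1],ww,hh,end=" ")
P=F(toplane(I,C,.044));print("\nsockets",P.round(4).tolist(),P.mean(0).round(4))
C=[[274.5,124.5],[392,124.5]]
print("bed near",F(toplane(I,C,.044)).round(4).tolist())
g=im.max(2).astype(int)
for col in(240,300,400):print(col,g[146:164,col])
print(g[200,205:240],g[200,405:430])
for r in(153,):print(F(toplane(I,[[216,r],[425.5,r],[320,r]],.167)).round(4).tolist())
print("tcp",F(np.array(manip.state()["ee_pos"])[None,:2]).round(4))
E
```

```text
2 (np.int64(268), np.int64(397), 130) 60 (np.int64(270), np.int64(394), 11) 118 (np.int64(273), np.int64(390), 91) 122 (np.int64(273), np.int64(390), 118) 123 (np.int64(273), np.int64(390), 118) 124 (np.int64(273), np.int64(390), 118) 125 (np.int64(308), np.int64(354), 47) 126 (np.int64(309), np.int64(354), 46) 127 (np.int64(309), np.int64(354), 46) 
[np.float64(279.0), np.float64(16.0)] 16 16 [np.float64(387.0), np.float64(16.0)] 16 16 [np.float64(282.5), np.float64(111.0)] 15 16 [np.float64(382.0), np.float64(111.5)] 14 15 
sockets [[0.5891, -0.0243], [0.5891, -0.1074], [0.5186, -0.0249], [0.5183, -0.1072]] [ 0.5538 -0.0659]
bed near [[0.5077, -0.0178], [0.5078, -0.1161]]
240 [183 181 181 182 167 126 115 139 201 226 224 214 184 170 229 228 228 230]
300 [116 110 109 116 110 109 112 137 208 225 225 216 191 180 226 227 226 225]
400 [105 113 111 111 106 103 100 142 208 222 210 138 117 112 130 132 132 131]
[117 115 113 113 118 115 115 117 115 113 112 110 111 136 190 220 223 220
 188 136  87  83 111 134 197 228 226 227 228 225 226 225 190 188 219] [128 132 129 130 131 133 130 130 112  94  86  99 122 127 130 125 125 164
 188 191 188 190 189 188 186]
[[0.4988, -0.0076], [0.4989, -0.1049], [0.4988, -0.0559]]
tcp [[ 0.4515 -0.056 ]]
```

```bash
python3 -m crank '0 0 0 0.015 0.002 0 0.9; 0 0 0 0.035 0.004 0 0.9; 0 0 0 0.055 0.006 0 0.9; 0 0 0 0.075 0.008 0 0.9; 0 0 0 0.095 0.0096 0 0.9; 0 0 0 0.1035 0.0096 0.02 0.9; 0 0 0 0.1035 0.0096 0.045 0.9; 0 0 0 0.1035 0.0096 0.07 0.9; 0 0 0 0.1035 0.0096 0.085 0.9; 0 0 0 0.1035 0.0096 0.09 0.9'; python3 -m crank '0 0 0 0 0 0 0.9;0 0 0 0 0 0 0.9;0 0 0 0 0 0.005 0.9;0 0 0 0 0 0.01 0.9'
python3 - <<'E'
from h import *
c,s_=np.cos(np.radians(8)),np.sin(np.radians(8))
p=np.array(manip.state()["ee_pos"]);print(p@[c,s_,0],p@[-s_,c,0],p[2])
im=manip.read_camera("side");I=manip.camera_info("side")
u,v=map(int,proj(I,[.558,.012,.05]));w=cv2.resize(im[v-60:v+50,u-80:u+80],None,fx=5,fy=5,interpolation=cv2.INTER_CUBIC);cv2.imwrite("pics/s7.png",w[...,::-1])
E
```

```text
t: 23.45
ee_pos: [0.5587, 0.012, 0.0794]
tcp_rot: [0.0, 0.998, 0.07, -0.001]
wrist_force: [0.2, 0.1, -1.0]
finger_gap: 0.0112
gripper_force: 58.8
t: 23.95
ee_pos: [0.5587, 0.0123, 0.0702]
tcp_rot: [-0.0, 0.998, 0.07, 0.0]
wrist_force: [0.8, -1.2, -1.6]
finger_gap: 0.0108
gripper_force: 58.8
0.554987294722888 -0.06561470201168104 0.0702397505764213
```

View pics/s7.png

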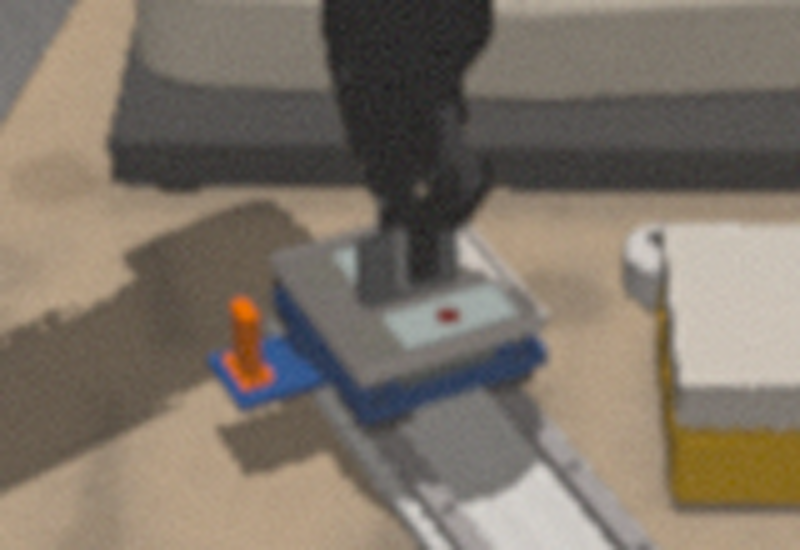

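The side crop shows the tray level, directly above and square to the bed. I lower it in small steps.

```bash
python3 -m crank '0 0 0 0 0 0.002 0.9;0 0 0 0 0 0.004 0.9;0 0 0 0 0 0.006 0.9;0 0 0 0 0 0.007 0.9;0 0 0 0 0 0.007 0.9'
```

```text
t: 24.62
ee_pos: [0.5586, 0.0122, 0.0632]
tcp_rot: [0.0, 0.998, 0.07, -0.0]
wrist_force: [0.0, 0.8, -1.8]
finger_gap: 0.0108
gripper_force: 58.8
```

```bash
python3 -m crank '0 0 0 0 0 0.002 0.9;0 0 0 0 0 0.004 0.9;0 0 0 0 0 0.005 0.9;0 0 0 0 0 0.005 0.9;0 0 0 0 0 0.005 0.9'
```

```text
t: 25.25
ee_pos: [0.5587, 0.0122, 0.0587]
tcp_rot: [0.0, 0.998, 0.07, 0.0]
wrist_force: [-3.6, 1.5, 5.5]
finger_gap: 0.0109
gripper_force: 59.5
```

```bash
python3 -m crank '0 0 0 0 0 0.001 0.9;0 0 0 0 0 0.001 0.9;0 0 0 0 0 0.001 0.5;0 0 0 0 0 0.001 0;0 0 0 0 0 0.001 0'
python3 -m crank '0 0 0 0 0 -0.02 0;0 0 0 0 0 -0.05 0; 0 0 0 0 0 -0.09 0;0 0 0 -0.03 0 -0.1 0;0 0 0 -0.07 0 -0.11 0;0 0 0 -0.104 0 -0.11 0;0 0 0 -0.104 0 -0.11 0;0 0 0 -0.104 0 -0.11 0'
python3 - <<'E'
from h import *
i=manip.camera_info("wrist");im=manip.read_camera("wrist");cv2.imwrite("pics/w8.png",im[...,::-1])
manip.read_camera("side")
for c in("wrist","side"):
  for th in("carriage_bed","slide_tray","carriage_tab"):print(c,th,[np.round(d["position"],4) for d in manip.landmark_of(c,th)[:1]])
rel([.481,.0016,.0485],np.radians(98.0))
E
```

```text
t: 25.88
ee_pos: [0.5587, 0.0122, 0.0569]
tcp_rot: [0.0, 0.998, 0.07, -0.0]
wrist_force: [-0.1, -0.4, -0.2]
finger_gap: 0.0426
gripper_force: 0.0
t: 26.88
ee_pos: [0.4562, -0.0021, 0.1674]
tcp_rot: [0.0, 0.998, 0.07, 0.0]
wrist_force: [0.3, -0.4, -0.5]
finger_gap: 0.0428
gripper_force: 0.0
wrist carriage_bed []
wrist slide_tray [array([0.563 , 0.014 , 0.0352])]
wrist carriage_tab [array([ 0.4756, -0.0054,  0.0791])]
side carriage_bed [array([0.5585, 0.0124, 0.0463])]
side slide_tray [array([ 0.4775, -0.3249,  0.0024])]
side carriage_tab [array([0.4815, 0.0027, 0.0789])]
shift [ 0.0255 -0.0003  0.1186] rv [array([ 1.000e-03, -0.000e+00,  3.141e+00]), array([ 0.,  0., -0.])] ee [ 0.4559 -0.0022  0.1671] q [ 0.34  0.1  -0.25  0.   -1.22  1.37]
```

View pics/w8.png

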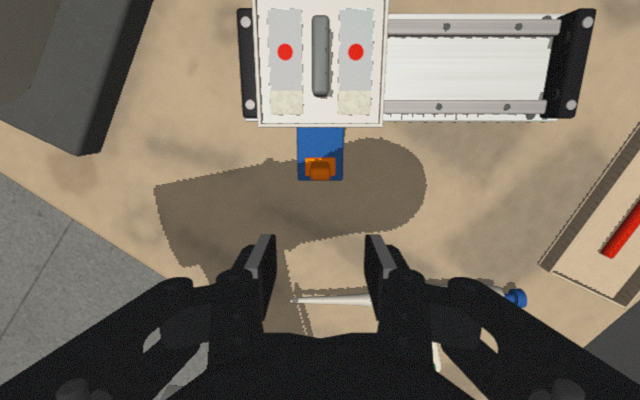

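The tray is seated square on the bed (origin height 0.035 m) and released; the tab is at (320,168). I grip the tab and run the carriage right.

```bash
python3 -m crank '0 0 0 0.023 0 0.03 0; 0 0 0 0.023 0 0.065 0; 0 0 0 0.023 0 0.1 0; 0 0 0 0.023 0 0.118 0; 0 0 0 0.023 0 0.118 0; 0 0 0 0.023 0 0.118 0.8; 0 0 0 0.023 0 0.118 0.8; 0 0 0 0.023 0 0.118 0.8; 0 0 0 0.023 0 0.118 0.8' 40; python3 -m crank '0 0 0 0 0.003 0 0.8; 0 0 0 0 0.011 0 0.8; 0 0 0 0 0.022 0 0.8; 0 0 0 0 0.033 0 0.8; 0 0 0 0 0.044 0 0.8; 0 0 0 0 0.055 0 0.8; 0 0 0 0 0.066 0 0.8; 0 0 0 0 0.077 0 0.8; 0 0 0 0 0.088 0 0.8; 0 0 0 0 0.098 0 0.8'
```

```text
t: 28.4
ee_pos: [0.4793, 0.0012, 0.0505]
tcp_rot: [-0.0, 0.998, 0.07, 0.001]
wrist_force: [-1.0, 0.5, 6.1]
finger_gap: 0.0149
gripper_force: 40.5
t: 29.65
ee_pos: [0.4929, -0.0961, 0.0505]
tcp_rot: [-0.0, 0.998, 0.07, 0.001]
wrist_force: [-1.2, 0.9, 6.6]
finger_gap: 0.0152
gripper_force: 40.6
```

```bash
python3 -m crank '0 0 0 0 0.01 0 0.8; 0 0 0 0 0.02 0 0.8; 0 0 0 0 0.03 0 0.8; 0 0 0 0 0.038 0 0.8; 0 0 0 0 0.044 0 0.8; 0 0 0 0 0.048 0 0.8; 0 0 0 0 0.05 0 0.8; 0 0 0 0 0.05 0 0.8'
```

```text
t: 30.65
ee_pos: [0.4998, -0.1458, 0.0505]
tcp_rot: [0.0, 0.998, 0.07, 0.001]
wrist_force: [-1.0, 1.1, 6.2]
finger_gap: 0.0151
gripper_force: 40.5
```

```bash
python3 -m crank '0 0 0 0 0.002 0 0.8; 0 0 0 0 0.004 0 0.8; 0 0 0 0 0.005 0 0.8; 0 0 0 0 0.005 0 0.8'
```

```text
t: 31.15
ee_pos: [0.5, -0.1475, 0.0504]
tcp_rot: [-0.002, 0.998, 0.069, 0.001]
wrist_force: [-4.6, 16.0, 12.8]
finger_gap: 0.0154
gripper_force: 41.3
```

At the right stop again (same position as before, 16 N). I release, retreat and verify.

```bash
python3 -m crank '0 0 0 0 -0.002 0 0.8; 0 0 0 0 -0.002 0 0.4; 0 0 0 0 -0.002 0 0; 0 0 0 0 -0.002 0 0; 0 0 0 0 -0.002 -0.02 0; 0 0 0 0 -0.002 -0.06 0; 0 0 0 -0.02 -0.002 -0.11 0; 0 0 0 -0.03 -0.002 -0.13 0; 0 0 0 -0.03 -0.002 -0.13 0; 0 0 0 -0.03 -0.002 -0.13 0'
python3 - <<'E'
from h import *
i=manip.camera_info("wrist");im=manip.read_camera("wrist");cv2.imwrite("pics/w9.png",im[...,::-1])
manip.read_camera("side")
for c in("wrist","side"):
  for th in("carriage_bed","slide_tray","carriage_tab","pen","instrument_tray"):print(c,th,[np.round(d["position"],4) for d in manip.landmark_of(c,th)[:1]])
E
```

```text
t: 32.4
ee_pos: [0.4693, -0.1526, 0.1781]
tcp_rot: [-0.0, 0.998, 0.069, -0.001]
wrist_force: [0.3, 0.1, 0.2]
finger_gap: 0.0426
gripper_force: 0.0
wrist carriage_bed []
wrist slide_tray [array([ 0.5829, -0.1374,  0.0369])]
wrist carriage_tab [array([ 0.4982, -0.1507,  0.0804])]
wrist pen [array([ 0.4806, -0.3257,  0.0023])]
wrist instrument_tray [array([ 0.4761, -0.3228,  0.0013])]
side carriage_bed []
side slide_tray [array([ 0.5769, -0.1391,  0.0367])]
side carriage_tab [array([ 0.5031, -0.1467,  0.0811])]
side pen [array([ 4.767e-01, -3.274e-01,  4.000e-04])]
side instrument_tray [array([ 0.4768, -0.3279,  0.0007])]
```

View pics/w9.png

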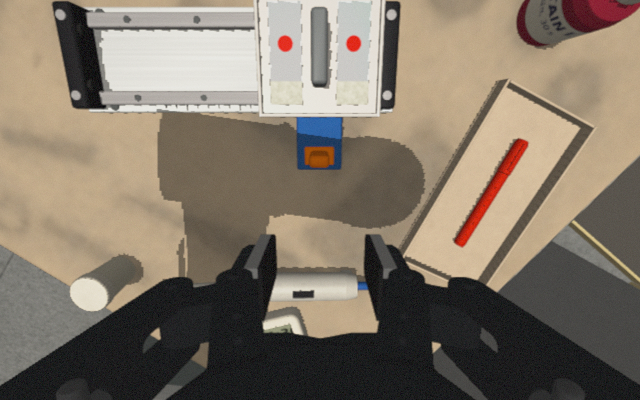

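The loaded carriage is against the right block with the tray seated at (320,55). The pen lies in the instrument tray at (490,193) and the arm is clear.

```bash
python3 -c "
from workcell import manip
print(manip.hand_in())"
```

```text
the job is handed in; nothing more can be done
None
```

I handed the job in at about 32 s of the 72 s allowed: the pen lies in the instrument tray, the empty carriage went to its right and then its left stop, and the slide tray is seated and stands at the right-hand stop on the carriage, which I've released. The last pictures and force readings agree with this, but the hand-in returned no verdict.

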